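# Close the droplet chamber and click the microscope into its focus notch

### The arm

A 7-joint arm with a two-finger parallel gripper is mounted at the origin on the work surface. World frame = base frame: x ahead of the robot, y to its left, z up, the work surface at z = 0. Lengths are in mm, angles in rad, forces in N, time in s.
With the tool pointing down it reaches from about 425 to 925 mm from the base axis. Payload 6.8 kg.
Tool frame: the origin (TCP) lies midway between the tips of the shut fingers; the grasp point (between the pads) lies 19 mm behind it; z points along the fingers, y is the line along which they close (so a half turn about z gives the same grasp; the last joint's range is limited). The gripper opens to 85 mm and grips with 20 to 120 N. Pads are 22 mm wide; open, the fingers measure 114 mm over their backs; the gripper's body (76 mm by 85 mm) begins 54 mm behind the grasp point. The pads swing forward as they close: fully open they stand 13 mm farther back than shut.
Start: joints at [-1.312, 0.477, 0.022, 1.555, -0.011, 1.109, -0.083], TCP at [242.073, 630.118, 231.308] pointing down, gripper open.
Joint ranges: [-2.96, 2.96], [-0.34, 2.1], [-1.41, 1.46], [0.24, 2.44], [-1.37, 4.51], [0.17, 1.92], [-2.96, 2.96]. Speed limits (rad/s): [2.39, 2.39, 3.14, 3.14, 3.14, 3.14, 3.14].

### API

Orientations are given as a unit quaternion [x, y, z, w].
In Python, from bench import read_state, read_camera, camera_params, sign_off, recognise, regions_of, place_of gives the robot as it stands. The module is installed in compiled form; this text tells all that it offers.
- The arm moves only by the shell command python3 -m pendant 'ROWS' [FORCE]. ROWS is JSON, a list that holds one entry, the list of rows, each a list of 7 numbers: the turn, a rotation vector about the tool's x, y, z in rad, then the shift along the tool's x, y, z in m, then the gripper command: -1 is shut, 1 is fully open, values between are in proportion. A call has exactly 8 rows; each row shifts and turns the commanded pose from where the row before left it, along the tool's axes as they then stand; what a row does not reach is not made up. A row lasts 1/8 s, in which the tool goes at most 62.5 mm and 10.7 degrees, less where a joint would pass 70% of its speed; a pose out of reach is approached as far as the arm can. A call with a gripper value outside its range is refused whole. The fingers move at their own pace and stop on an object; FORCE is the grip in N (left out, the last holds). Time passes only in rows, so rows that do not move let the fingers close, or fill a call up. It gives the time, the measured TCP pose, the force, the opening and the grip force at its end, in the units of the state.
- read_state(): the state, without advancing time (a new reading comes with each control period).
- read_camera(name): name is "side" or "top"; returns the picture (384x512x3 uint8, blue, green, red); there is no depth.
- camera_params(name): a dict with "fx", "fy", "cx", "cy" (pixels), "k1" (the pictures are not rectified: a ray, as slopes to the right and down, at radius r is drawn at 1 + k1 r^2 times it, then the intrinsics apply), "extrinsics" (4x4, takes a point from camera to world coordinates). Camera axes: x right, y down, z forward; pixel columns grow to the right and rows downward; lengths in mm; the calibration is good to about 2 mm. A picture is of the moment at which its call begins. camera_params takes no time and is no camera call.
- sign_off(): hands the job in; it is judged then, once.
Trained networks look in the newest picture that a camera, given by its name, has taken for a name from the list of things; names that differ only in an ending like _2 or _b are one class to them, and where a whole thing is asked for, a point or a joint stands for the part that bears it (a point fixed in the world has none). Each returns a list of dicts, best first, with "confidence" (0 to 1); they miss things now and then, are a little off and sometimes report something else, mostly with a low value. They report only what shows in the picture. A call takes as long as a camera call.
- recognise(target, camera): "point" ([x, y, z] in mm, in world coordinates, good to about 4 mm: the middle of the surface that is visible of it).
- regions_of(target, camera): "region" (384x512 bool, what is visible of it).
- place_of(target, camera): "point" ([x, y, z] in mm, in world coordinates, good to about 4 mm: a listed point, or the origin of a listed thing).
The state is a dict: "clock": time; "q": joint angles; "qd": joint speeds; "effort": joint torques, N m; "eef_pos": TCP position; "tool_rot": TCP orientation; "force": force on the tool from outside, world axes, zero at the start; "torque": the same for the moment, N m; "gripper_width": opening from 0.0 (shut) to 1.0 (fully open); "grip_force": force on a finger pad.
Only numpy, scipy, OpenCV 4.12 (cv2) and the standard library are available. Lean on these libraries where they do the work, as an engineer would, in place of code of your own. Each camera call takes 0.05 s, during which the arm holds its last target. There are 200 camera calls.

### The job

Get the droplet experiment ready: take the red stopper from its parking ring, set it fully home in the neck of the white chamber and let go of it. Then take the yellow grip of the microscope carriage and slide it along the rail towards the chamber until you feel the ball detent drop into its notch, without driving it through to the far end stop. Finish while still holding the grip there, with the carriage resting in the notch, and leave the black stopper and the other things on the bench where they are.

Things in the scene. Friction and masses are not known exactly. Their poses are not given: they have to be found in the camera images.
- instrument: fixed blue case 240 x 400 x 90 mm high, white panel on top, turned up to 0.25 rad. Origin: centre of its underside; x across, y along it, z up. On it, in its frame: white chamber 84 mm wide at x 0, y +115 mm; rail along y at x 0, from y -180 to +15 mm, with the microscope carriage. Nothing on it but neck and stopper is over 165 mm above the table
- neck_rim (a point): centre of the mouth of the chamber's neck, 174 mm above the table. The neck is a white tube of 52 mm outside and 36 mm inside diameter, 30 mm deep; axes as the instrument
- red_stopper_center (a point): centre of the loose red stopper, 59 mm tall, 60 g, upright (z): taper 26 mm long (23 mm wide below, 33 above), flange 48 mm wide, 5 thick, then a round handle 24 mm wide, 28 long, its middle 15.5 mm above this point. Starts with its flange on a fixed grey ring (56 mm wide, 34 high). Fully home, the flange lies on the neck's rim, this point 3.5 mm above the rim's centre
- black_stopper_center (a point): centre of the loose black stopper, same size as the red one, in another such ring; not wanted, leave it. The two rings' centres stand 85 mm or more apart and may be swapped
- carriage: microscope carriage on the rail: dark base 60 mm long, blue tube along instrument y, yellow grip on its +x side. Origin: centre of its base, on the rail (108 mm above the table), axes as the instrument. It slides along instrument y only; in the instrument's frame its origin lies at y -135 mm at the stop away from the chamber, -25 mm at the far end stop; it starts at -135 to -110 mm
- grip_center (a point): centre of the carriage's yellow upright grip, 139 mm above the table, 55 mm to the +x side of the rail: 22 mm (instrument x) x 14 mm (instrument y, the sliding direction) x 42 mm high, free at both y sides. Take it from above across its 14 mm. Sliding needs 2 to 3 N
- detent_pin (a joint): sinking of the carriage's spring ball with its red tail pin (7 mm wide), m: about 0.001 riding on the rail, about 0.0037 in the notch. The notch is hidden, 25 to 85 mm of sliding from the start, found by feel: a gentle ramp draws the carriage on with 1 to 3 N over its last 12 mm, then a steep wall resists up to about 14 N before the ball climbs out. A push of 5 to 9 N seats it
- oil_bottle: loose amber bottle, 40 mm wide, 90 mm tall, origin at its foot; leave it
- phone: loose black phone lying flat, 75 x 155 x 9 mm, origin under its centre; leave it
- screwdriver: loose screwdriver lying on the table; leave it
- beaker: loose glass beaker, 66 mm wide, 80 mm tall, origin at its foot; leave it
- weight: loose brass weight, 28 mm wide, 44 mm tall, origin at its foot; leave it

How it is judged (in metres and radians):
On the way, in this order (a step that is already met when the one before it is completed fails the run):
1. the red stopper is fully home in the chamber's neck, upright and let go (horizontal distance between red_stopper_center and neck_rim below 0.004 m and z of red_stopper_center in the frame of neck_rim below 0.006 m and angle between red_stopper_center's own z axis and vertical below 0.08 rad and contact force between the fingers and red_stopper below 0.1 N), for 0.2 s.
2. the carriage is in its notch, with the fingers on the yellow grip (value of joint detent_pin above 0.0028 m and contact force between the fingers and carriage above 2 N), for 0.2 s.
At the end, for the whole second after the job is handed in: The red stopper sits upright in the neck, within 4 mm of its axis and its flange within 2.5 mm of the rim; the carriage stands still with the ball sunk at least 2.8 mm into its notch; the fingers still hold the yellow grip with more than 2 N (all of step 2 and horizontal distance between red_stopper_center and neck_rim below 0.004 m and z of red_stopper_center in the frame of neck_rim below 0.006 m and angle between red_stopper_center's own z axis and vertical below 0.08 rad and linear speed of carriage below 0.005 m/s); the arm keeps its last pose, push and grip.
It fails at once if the carriage is driven through to the far end stop (y of carriage in the frame of instrument above -0.029 m).
It fails at once if the black stopper is taken or knocked (distance of black_stopper_center from where it was at the start of the episode above 0.015 m).
It fails at once if another thing on the bench is shoved or knocked over (distance of any of oil_bottle, phone, screwdriver, beaker, weight from where it was at the start of the episode above 0.03 m or angle between any of oil_bottle, beaker, weight's own z axis and vertical above 0.6 rad).
It also fails if it takes over 54 s, if anything falls off the work surface, if the arm or the gripper's body presses on something with over 40 N, if the wrist force passes 120 N, or if a joint passes its speed limit or range.

## Working session

There is one attempt and no reset: what is moved stays moved. The work goes in short steps, Python scripts to look and compute and a shell command to move; the robot and the scene stay as the last step left them, time stands still between calls to the robot, and variables do not carry over. Pictures are saved under pics/ and viewed, at most 10 in all, crops included, and the job is handed in when it is done.

```bash
mkdir -p pics; cat > h.py <<'E'
import numpy as np, cv2
from scipy.spatial.transform import Rotation as R
from bench import *
def project(name,P):
    c=camera_params(name); T=np.linalg.inv(np.array(c["extrinsics"]))
    p=T[:3,:3]@np.array(P,float)+T[:3,3]; s=p[:2]/p[2]; s=s*(1+c["k1"]*(s@s))
    return np.array([c["fx"]*s[0]+c["cx"],c["fy"]*s[1]+c["cy"]])
def onplane(name,uv,z):
    c=camera_params(name); E=np.array(c["extrinsics"])
    K=np.array([[c["fx"],0,c["cx"]],[0,c["fy"],c["cy"]],[0,0,1.]])
    d=(np.array(uv,float)-[c["cx"],c["cy"]])/[c["fx"],c["fy"]]; s=d.copy()
    for _ in range(20): s=d/(1+c["k1"]*(s@s))
    r=E[:3,:3]@np.array([s[0],s[1],1]); o=E[:3,3]
    return o+r*(z-o[2])/r[2]
E
python3 - <<'E'
from h import *
a=read_camera("top"); b=read_camera("side")
cv2.imwrite("pics/top.png",a); cv2.imwrite("pics/side.png",b)
for n in ["top","side"]:
    print(n,np.round(np.array(camera_params(n)["extrinsics"])[:3],2).tolist())
    for t in ["instrument","neck_rim","red_stopper_center","black_stopper_center","carriage","grip_center","oil_bottle","phone","screwdriver","beaker","weight"]:
        print(n,t,[(np.round(d["point"]).tolist(),round(d["confidence"],2)) for d in place_of(t,n)[:2]])
s=read_state(); print(s["clock"],s["eef_pos"],R.from_quat(s["tool_rot"]).as_matrix().round(3).tolist(),s["force"])
E
```

```text
top [[0.02, -0.98, 0.19, 290.67], [-1.0, -0.02, 0.0, 34.36], [0.0, -0.19, -0.98, 1634.5]]
top instrument [([569.0, 82.0, -6.0], 0.74), ([558.0, -31.0, 107.0], 0.72)]
top neck_rim [([588.0, 195.0, 175.0], 0.74)]
top red_stopper_center [([421.0, -339.0, 38.0], 0.42)]
top black_stopper_center [([556.0, -338.0, 36.0], 0.44)]
top carriage [([559.0, -31.0, 109.0], 0.88), ([714.0, -289.0, -3.0], 0.61)]
top grip_center [([614.0, -39.0, 137.0], 0.68)]
top oil_bottle [([714.0, -291.0, -2.0], 0.67), ([587.0, 197.0, 175.0], 0.56)]
top phone [([504.0, 459.0, 0.0], 0.85)]
top screwdriver [([642.0, -405.0, 5.0], 0.81)]
top beaker [([766.0, -157.0, 0.0], 0.83), ([586.0, 200.0, 173.0], 0.61)]
top weight [([689.0, -193.0, -1.0], 0.51)]
side [[0.99, -0.08, 0.08, 507.04], [-0.11, -0.6, 0.8, -865.19], [-0.01, -0.8, -0.6, 814.75]]
side instrument [([575.0, 84.0, -1.0], 0.92)]
side neck_rim [([584.0, 198.0, 178.0], 0.62)]
side red_stopper_center [([423.0, -342.0, 37.0], 0.87)]
side black_stopper_center [([562.0, -336.0, 39.0], 0.69)]
side carriage [([557.0, -34.0, 108.0], 0.93)]
side grip_center [([612.0, -40.0, 140.0], 0.83)]
side oil_bottle [([711.0, -288.0, -1.0], 0.87), ([761.0, -157.0, -6.0], 0.59)]
side phone [([504.0, 464.0, -1.0], 0.69)]
side screwdriver [([641.0, -404.0, 3.0], 0.61)]
side beaker [([760.0, -157.0, -4.0], 0.68), ([502.0, 461.0, -1.0], 0.48)]
side weight []
1.2 [242.09275311 630.10199449 231.33035062] [[-0.933, 0.359, -0.0], [0.359, 0.933, 0.0], [0.0, 0.0, -1.0]] [-0.05461887  0.52024137  0.17155119]
```

View pics/top.png

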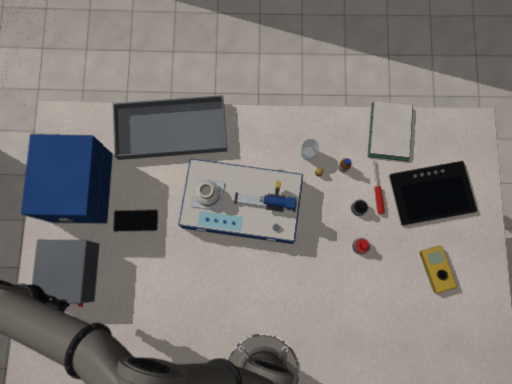

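View pics/side.png

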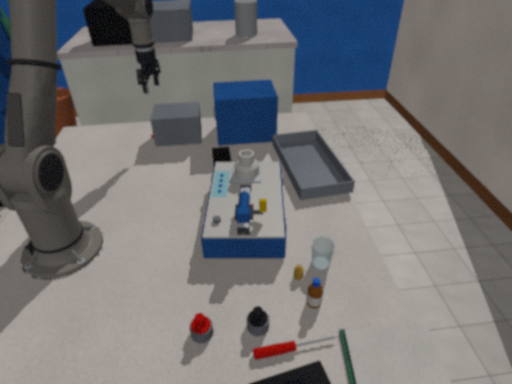

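The top view shows the instrument at about (240,200), with the neck at (207,191), the carriage at (280,201) and the grip at (277,184). The red stopper is at (361,246) and the black one at (359,207), clear of each other. The side view agrees: red at (200,327), black at (258,320), neck at (246,158).

```bash
python3 - <<'E'
from h import *
acc={}
for k in range(3):
  for n in ["top","side"]:
    im=read_camera(n)
    for t in ["neck_rim","red_stopper_center","carriage","grip_center"]:
        r=place_of(t,n)
        if r: acc.setdefault((t,n),[]).append(r[0]["point"])
for k,v in acc.items(): print(k,np.round(v).tolist(),np.round(np.mean(v,0),1))
for n in ["top","side"]:
    hsv=cv2.cvtColor(read_camera(n),cv2.COLOR_BGR2HSV)
    m=((hsv[...,0]<8)|(hsv[...,0]>172))&(hsv[...,1]>150)&(hsv[...,2]>70)
    c=(361,246) if n=="top" else (200,327)
    ys,xs=np.nonzero(m); k=np.hypot(xs-c[0],ys-c[1])<20
    uv=[xs[k].mean(),ys[k].mean()]; print(n,uv,k.sum(),onplane(n,uv,50).round(1),"pred",project(n,[422,-340,50]))
    r=regions_of("neck_rim",n)
    for d in r[:1]:
        ys,xs=np.nonzero(d["region"]); print("neckreg",len(xs),xs.min(),xs.max(),ys.min(),ys.max())
    print("neck pred",project(n,[586,196,174]))
    im=cv2.resize(read_camera(n)[(150 if n=="top" else 130):(240 if n=="top" else 250),(170 if n=="top" else 180):(310 if n=="top" else 300)],None,fx=5,fy=5,interpolation=cv2.INTER_CUBIC)[:600,:800]
    cv2.imwrite(f"pics/{n}_crop.png",im)
E
```

```text
('red_stopper_center', 'top') [[424.0, -338.0, 34.0], [421.0, -337.0, 36.0], [640.0, -404.0, 4.0]] [ 494.9 -359.6   24.8]
('carriage', 'top') [[558.0, -32.0, 110.0], [558.0, -33.0, 106.0], [560.0, -32.0, 106.0]] [558.5 -32.4 107.6]
('grip_center', 'top') [[612.0, -41.0, 138.0], [611.0, -38.0, 135.0], [610.0, -37.0, 136.0]] [611.1 -39.  136.3]
('neck_rim', 'side') [[586.0, 195.0, 181.0], [585.0, 197.0, 179.0], [583.0, 198.0, 178.0]] [585.  196.6 179.5]
('red_stopper_center', 'side') [[425.0, -340.0, 39.0], [424.0, -335.0, 35.0], [422.0, -339.0, 37.0]] [ 423.7 -337.9   36.8]
('carriage', 'side') [[558.0, -36.0, 108.0], [558.0, -35.0, 108.0], [557.0, -36.0, 108.0]] [557.9 -35.7 107.9]
('grip_center', 'side') [[608.0, -38.0, 140.0], [612.0, -41.0, 139.0], [610.0, -42.0, 140.0]] [610.3 -40.5 139.8]
('neck_rim', 'top') [[585.0, 196.0, 177.0], [586.0, 197.0, 176.0]] [585.7 196.4 176.5]
top [np.float64(362.03731343283584), np.float64(245.43283582089552)] 134 [ 422.9 -333.7   50. ] pred [363.89539791 245.73164785]
neckreg 526 260 295 181 211
neck pred [205.9215499  189.22800181]
side [np.float64(200.06360424028267), np.float64(324.0989399293286)] 283 [ 425.5 -348.    50. ] pred [198.59263668 321.266042  ]
neckreg 7642 201 286 149 257
neck pred [245.87175446 153.03114505]
```

View pics/top_crop.png

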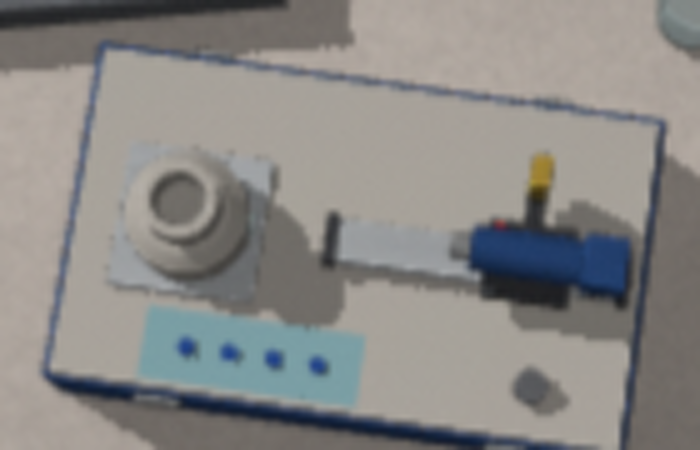

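```bash
python3 -m pendant '[[[0,0,-0.12,-0.033,0.051,0,1],[0,0,-0.12,-0.037,0.048,0,1],[0,0,0,0,0,0,1],[0,0,0,0,0,0,1],[0,0,0,0,0,0,1],[0,0,0,0,0,0,1],[0,0,0,0,0,0,1],[0,0,0,0,0,0,1]]]' 30; python3 -c "
from h import *
s=read_state(); print(s['q'],s['eef_pos'],R.from_quat(s['tool_rot']).as_matrix().round(3).tolist())"
```

```text
clock: 4.0
eef_pos: [338.6, 703.4, 231.7]
tool_rot: [0.063, 0.998, 0.0, 0.0]
force: [0.1, -0.5, -1.0]
gripper_width: 1.002
grip_force: 0.0
[-1.19911156  0.65994793 -0.00504202  1.24807665  0.00326039  1.23324325
  0.24000246] [338.55225762 703.35899566 231.66538958] [[-0.992, 0.126, 0.0], [0.126, 0.992, 0.0], [-0.0, 0.0, -1.0]]
```

The crop shows the neck mouth at about (206.6,189.6) in full-picture pixels, against a predicted (205.9,189.2), so the neck is at about (585,195). The grip at crop (541,172) is free on both sides. The tool yaw now matches the instrument.

```bash
python3 -m pendant '[[[0,0,0,-0.032,-0.050,0,1],[0,0,0,-0.032,-0.050,0,1],[0,0,0,-0.032,-0.050,0,1],[0,0,0,-0.032,-0.050,0,1],[0,0,0,-0.032,-0.050,0,1],[0,0,0,-0.032,-0.050,0,1],[0,0,0,-0.032,-0.050,0,1],[0,0,0,-0.014,-0.055,0,1]]]' && python3 -m pendant '[[[0,0,0,-0.014,-0.055,0,1],[0,0,0,-0.014,-0.055,0,1],[0,0,0,-0.014,-0.055,0,1],[0,0,0,-0.014,-0.055,0,1],[0,0,0,-0.012,-0.052,0,1],[0,0,0,0.015,-0.058,0,1],[0,0,0,0.015,-0.058,0,1],[0,0,0,0.015,-0.058,0,1]]]'; python3 -c "
from h import *
s=read_state(); print(s['q'].round(2),s['eef_pos'],R.from_quat(s['tool_rot']).as_matrix().round(3).tolist())"
```

```text
clock: 5.0
eef_pos: [525.1, 269.3, 231.6]
tool_rot: [0.064, 0.998, 0.0, 0.001]
force: [0.7, -0.7, 0.3]
gripper_width: 1.0
grip_force: 0.0
clock: 6.0
eef_pos: [489.3, -175.5, 231.7]
tool_rot: [0.063, 0.998, 0.0, 0.001]
force: [1.0, -0.2, 0.9]
gripper_width: 1.004
grip_force: 0.0
[-0.02  0.22  0.28  1.94 -0.07  0.99  1.74] [ 489.29523621 -175.51811371  231.70094725] [[-0.992, 0.126, 0.001], [0.126, 0.992, -0.0], [-0.001, 0.0, -1.0]]
```

```bash
python3 -m pendant '[[[0,0,0,0.0148,-0.0565,0,1],[0,0,0,0.0148,-0.0565,0,1],[0,0,0,0.0148,-0.0565,0,1],[0,0,0,0,0,0.045,1],[0,0,0,0,0,0.045,1],[0,0,0,0,0,0.04,1],[0,0,0,0,0,0.025,1],[0,0,0,0,0,0,1]]]'; python3 -c "
from h import *
s=read_state(); print(s['q'].round(2),s['eef_pos'],s['force'])
b=read_camera('side')
r=place_of('red_stopper_center','side'); print([(d['point'],d['confidence']) for d in r[:2]])
print(project('side',s['eef_pos']),project('side',[424,-338,53]))
cv2.imwrite('pics/s2.png',cv2.resize(b[240:384,130:330],None,fx=4,fy=4,interpolation=cv2.INTER_CUBIC))"
```

```text
clock: 7.0
eef_pos: [423.5, -335.5, 74.9]
tool_rot: [0.063, 0.998, 0.001, -0.002]
force: [0.3, 0.4, 0.6]
gripper_width: 0.998
grip_force: 0.0
[ 0.31  0.48  0.32  2.02 -0.23  0.68  2.21] [ 423.48302628 -335.52104729   74.92232817] [0.2817721  0.43440237 0.61294976]
[([424.6, -337.8, 37.8], 0.69)]
[198.10261452 313.2074931 ] [199.32028392 319.68714855]
```

View pics/s2.png

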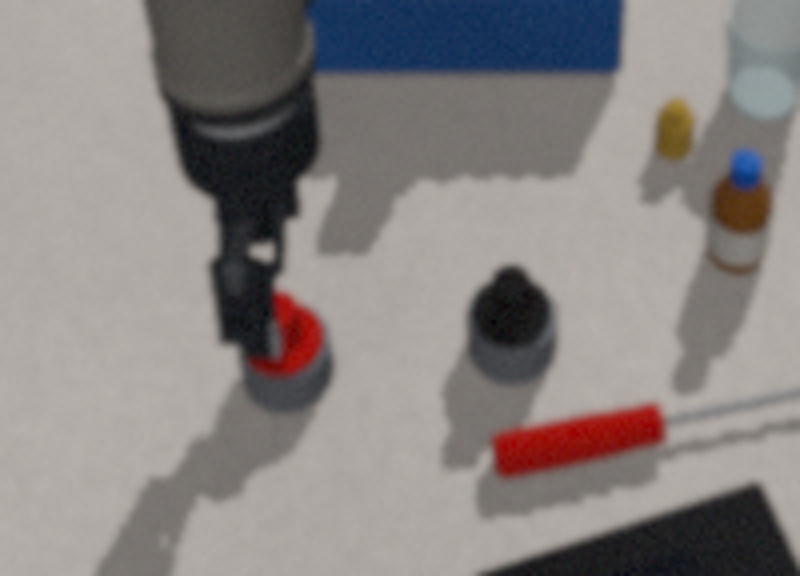

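The near finger's tip is at about crop (250,345), and the ring and stopper axis at about crop (286,340). I'll check how much of that offset is perspective.

```bash
python3 -c "
from h import *
f=lambda P:((project('side',P)-[130,240])*4).round()
e=np.array([423.5,-335.5,74.9]); y=np.array([.126,.992,0])
for d in (44,50,57): print('tip near',d,f(e-y*d+[0,0,13]))
for x in (422,424,428): print(x,'flange top',f([x,-338,39]),'ring bottom',f([x,-338,0]),'handle top',f([x,-338,67]))
print('black flange',f([560,-337,39]))
hsv=cv2.cvtColor(read_camera('side'),cv2.COLOR_BGR2HSV)
m=((hsv[...,0]<8)|(hsv[...,0]>172))&(hsv[...,1]>150)&(hsv[...,2]>70); m[:,260:]=0;m[:300]=0
ys,xs=np.nonzero(m);print((xs.min()-130)*4,(xs.max()-130+1)*4,(ys.min()-240)*4,(ys.max()-239)*4)
for a in (0,180): print('flange edge',f([424+24*np.cos(np.radians(a)),-338,39]))
"
```

```text
tip near 44 [259. 347.]
tip near 50 [258. 357.]
tip near 57 [256. 369.]
422 flange top [276. 333.] ring bottom [283. 370.] handle top [271. 305.]
424 flange top [280. 333.] ring bottom [286. 370.] handle top [275. 305.]
428 flange top [287. 332.] ring bottom [293. 369.] handle top [282. 304.]
black flange [508. 307.]
252 520 296 476
flange edge [320. 328.]
flange edge [239. 337.]
```

```bash
python3 -m pendant '[[[0,0,0,-0.0025,-0.003,0.008,1],[0,0,0,0,0,0.012,1],[0,0,0,0,0,0.011,1],[0,0,0,0,0,0,1],[0,0,0,0,0,0,-1],[0,0,0,0,0,0,-1],[0,0,0,0,0,0,-1],[0,0,0,0,0,0,-1]]]' 40; python3 -c "
from h import *
s=read_state(); print(s['eef_pos'],s['force'],s['gripper_width']*85)"
```

```text
clock: 8.15
eef_pos: [426.9, -339.7, 45.7]
tool_rot: [0.063, 0.998, -0.0, 0.0]
force: [-0.6, 1.0, 3.4]
gripper_width: 0.265
grip_force: 39.1
[ 426.86883334 -339.74184669   45.72354009] [-0.61430925  0.97109397  3.39573295] 22.49406901976228
```

```bash
python3 -m pendant '[[[0,0,0,0,0,-0.01,-1],[0,0,0,0,0,-0.03,-1],[0,0,0,0,0,-0.055,-1],[0,0,0,0,0,-0.055,-1],[0,0,0,0,0,-0.055,-1],[0,0,0,0,0,0,-1],[0,0,0,-0.02,0.05,0,-1],[0,0,0,-0.02,0.05,0,-1]]]'; python3 -c "
from h import *
s=read_state(); print(s['eef_pos'],s['force'],s['grip_force'])
b=read_camera('side')
for k in range(2):
  print([(d['point'],d['confidence']) for d in place_of('red_stopper_center','side')[:2]])
  b=read_camera('side')
f=lambda P:((project('side',P)-[130,150])*4).round()
print('tcp',f(s['eef_pos']),'centre',f(s['eef_pos']-[0,0,8.2]),'bottom',f(s['eef_pos']-[0,0,37.7]))
cv2.imwrite('pics/s3.png',cv2.resize(b[150:290,130:330],None,fx=4,fy=4,interpolation=cv2.INTER_CUBIC))"
```

```text
clock: 9.15
eef_pos: [478.6, -244.6, 249.8]
tool_rot: [0.064, 0.998, 0.0, -0.0]
force: [1.7, -0.4, -0.2]
gripper_width: 0.262
grip_force: 39.3
[ 478.63958152 -244.55822039  249.77680876] [ 1.65173169 -0.35687997 -0.18613643] 39.31737005710602
[([477.4, -243.6, 239.7], 0.73)]
[([478.9, -239.5, 238.8], 0.56)]
tcp [340. 315.] centre [341. 326.] bottom [345. 364.]
```

View pics/s3.png

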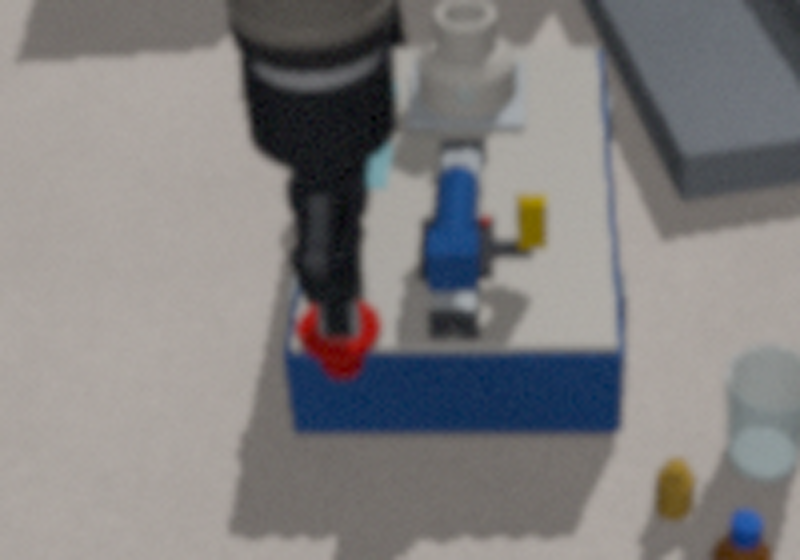

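Stopper hangs upright and centred under the TCP (flange centre at crop (339,326), predicted (341,326)). The neck mouth is at about crop (467,13), close to the prediction. Next I move over the neck.

```bash
python3 -m pendant '[[[0,0,0,-0.0065,0.055,0,-1],[0,0,0,-0.0065,0.055,0,-1],[0,0,0,-0.0065,0.055,0,-1],[0,0,0,-0.0065,0.055,0,-1],[0,0,0,-0.0065,0.055,0,-1],[0,0,0,-0.0065,0.055,0,-1],[0,0,0,-0.0065,0.055,0,-1],[0,0,0,-0.0065,0.055,0,-1]]]' && python3 -m pendant '[[[0,0,0,0,0,0,-1],[0,0,0,0,0,0,-1],[0,0,0,0,0,0,-1],[0,0,0,0,0,0,-1],[0,0,0,0,0,0,-1],[0,0,0,0,0,0,-1],[0,0,0,0,0,0,-1],[0,0,0,0,0,0,-1]]]'; python3 -c "
from h import *
s=read_state(); print(s['eef_pos'],s['force'],s['grip_force'])
n=[586.5,195.5,174]
e=s['eef_pos']; d=np.array(n)-e; M=R.from_quat(s['tool_rot']).as_matrix(); print('tool delta',(M.T@d).round(1))
b=read_camera('side')
for t in ('red_stopper_center','neck_rim'): print([(x['point'],x['confidence']) for x in place_of(t,'side')[:2]])
f=lambda P:((project('side',P)-[190,80])*6).round()
print('centre',f(e-[0,0,8.2]),'bottom',f(e-[0,0,37.7]),'rim',f(n))
cv2.imwrite('pics/s4.png',cv2.resize(b[80:180,190:310],None,fx=6,fy=6,interpolation=cv2.INTER_CUBIC))"
```

```text
clock: 10.4
eef_pos: [587.0, 183.6, 249.9]
tool_rot: [0.065, 0.998, -0.001, -0.0]
force: [0.3, -0.4, -0.7]
gripper_width: 0.266
grip_force: 39.4
clock: 11.4
eef_pos: [586.2, 184.5, 250.3]
tool_rot: [0.063, 0.998, 0.0, 0.0]
force: [0.4, 0.8, 0.1]
gripper_width: 0.263
grip_force: 39.5
[586.20560824 184.47804476 250.31692194] [0.37190815 0.76831129 0.12444546] 39.464548230171204
tool delta [ 1.1 11.  76.3]
[([582.2, 185.0, 241.7], 0.54)]
[([582.4, 196.7, 180.4], 0.61)]
centre [334. 339.] bottom [336. 387.] rim [336. 439.]
```

View pics/s4.png

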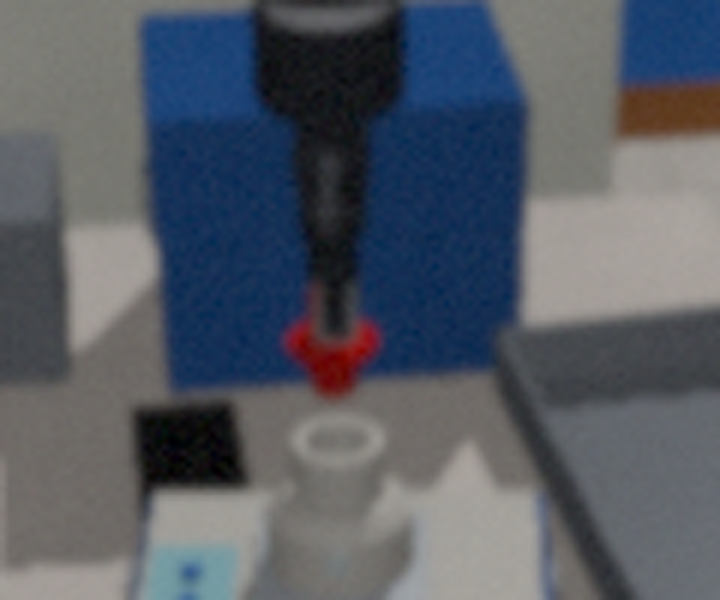

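The flange centre is at (334,341) and the rim at (339,441). So the stopper needs about 11 mm along tool y and almost nothing in x. Next is a partial insertion, checking forces.

```bash
python3 -m pendant '[[[0,0,0,0,0.011,0,-1],[0,0,0,0,0,0.015,-1],[0,0,0,0,0,0.01,-1],[0,0,0,0,0,0.01,-1],[0,0,0,0,0,0.008,-1],[0,0,0,0,0,0.006,-1],[0,0,0,0,0,0,-1],[0,0,0,0,0,0,-1]]]'; python3 -c "
from h import *
s=read_state(); print(s['eef_pos'],s['force'],s['grip_force'],s['torque'])"
```

```text
clock: 12.55
eef_pos: [587.9, 195.4, 201.6]
tool_rot: [0.063, 0.998, 0.0, 0.0]
force: [-0.0, 0.7, 0.4]
gripper_width: 0.265
grip_force: 39.5
[587.86073546 195.40209231 201.64232403] [-0.02949343  0.69767569  0.37492525] 39.46986258029938 [-0.02309677 -0.01889838 -0.0552364 ]
```

```bash
python3 -m pendant '[[[0,0,0,0,0,0.004,-1],[0,0,0,0,0,0.004,-1],[0,0,0,0,0,0.003,-1],[0,0,0,0,0,0.002,-1],[0,0,0,0,0,0.002,-1],[0,0,0,0,0,0,-1],[0,0,0,0,0,0,-1],[0,0,0,0,0,0,-1]]]'; python3 -c "
from h import *
s=read_state(); print(s['eef_pos'],s['force'],s['grip_force'],s['torque'])"
```

```text
clock: 13.55
eef_pos: [587.7, 195.7, 186.4]
tool_rot: [0.063, 0.998, 0.0, 0.0]
force: [1.4, 2.0, -0.7]
gripper_width: 0.26
grip_force: 39.4
[587.71038593 195.70536887 186.39241083] [ 1.36007267  2.00519951 -0.70695558] 39.39230024814606 [ 0.51834564 -0.258305    0.00635954]
```

```bash
python3 -m pendant '[[[0,0,0,0,0,0.001,-1],[0,0,0,0,0,0.001,-1],[0,0,0,0,0,0.001,-1],[0,0,0,0,0,0,-1],[0,0,0,0,0,0,-1],[0,0,0,0,0,0,-1],[0,0,0,0,0,0,-1],[0,0,0,0,0,0,-1]]]'; python3 -c "
from h import *
s=read_state(); print(s['eef_pos'],s['force'],s['grip_force'],s['torque'])"
```

```text
clock: 14.55
eef_pos: [587.9, 195.8, 185.7]
tool_rot: [0.063, 0.998, 0.001, 0.001]
force: [-4.6, 1.0, 14.9]
gripper_width: 0.262
grip_force: 40.9
[587.92152202 195.82305177 185.70018793] [-4.55507748  1.04115546 14.85418679] 40.85370898246765 [ 0.12018839  1.09693672 -0.01653194]
```

```bash
python3 -m pendant '[[[0,0,0,0,0,-0.0015,-1],[0,0,0,0,0,0,0.2],[0,0,0,0,0,0,0.4],[0,0,0,0,0,0,0.4],[0,0,0,0,0,0,0.4],[0,0,0,0,0,-0.02,0.4],[0,0,0,0,0,-0.04,0.4],[0,0,0,0,0,-0.03,0.4]]]'; python3 -c "
from h import *
s=read_state(); print(s['eef_pos'],s['force'],s['grip_force'],s['gripper_width'])
b=read_camera('side')
print([(x['point'],x['confidence']) for x in place_of('red_stopper_center','side')[:2]])
for t in ('grip_center','carriage'): print([(x['point'],x['confidence']) for x in place_of(t,'side')[:1]])
f=lambda P:((project('side',P)-[190,100])*5).round()
print('rim',f([587.5,195.5,174]),'grip top',f([611,-40,160]))
cv2.imwrite('pics/s5.png',cv2.resize(b[100:220,190:310],None,fx=5,fy=5,interpolation=cv2.INTER_CUBIC))"
```

```text
clock: 15.55
eef_pos: [587.9, 195.3, 276.3]
tool_rot: [0.063, 0.998, 0.0, 0.0]
force: [0.2, -0.1, 0.3]
gripper_width: 0.702
grip_force: 0.0
[587.87885799 195.3154281  276.25350218] [ 0.15162485 -0.08726784  0.31101148] 0.0 0.7023026506212475
[([582.6, 199.0, 175.0], 0.53)]
[([609.4, -43.5, 136.9], 0.73)]
[([557.8, -37.5, 104.5], 0.73)]
rim [282. 265.] grip top [362. 497.]
```

View pics/s5.png

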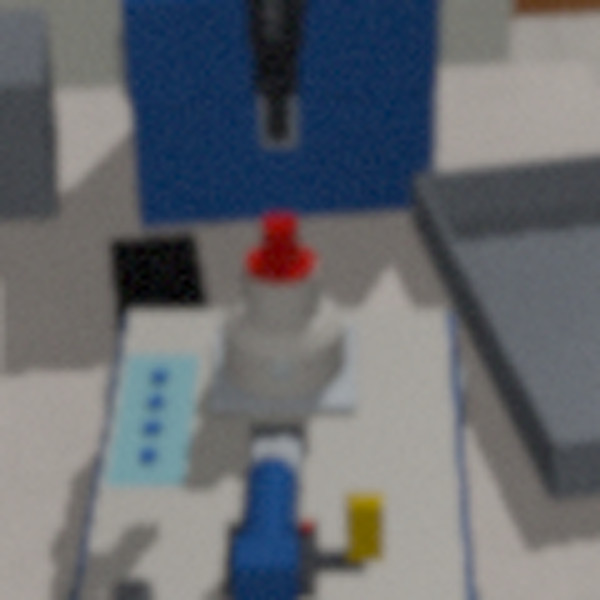

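The red stopper sits upright in the neck, flange on the rim at crop (281,262), and the hand is clear above it. The grip is at crop (365,525). Next I move over the grip.

```bash
python3 -m pendant '[[[0,0,0,-0.0139,-0.0577,0,0.4],[0,0,0,-0.0139,-0.0577,0,0.4],[0,0,0,-0.0139,-0.0577,0,0.4],[0,0,0,-0.0138,-0.0575,0,0.4],[0,0,0,0,0,0.04,0.4],[0,0,0,0,0,0.04,0.4],[0,0,0,0,0,0.02,0.4],[0,0,0,0,0,0,0.4]]]'; python3 -c "
from h import *
s=read_state(); e=s['eef_pos']; print(e,s['force'],s['grip_force'],s['gripper_width'])
b=read_camera('side')
for t in ('grip_center','carriage'): print([(x['point'],x['confidence']) for x in place_of(t,'side')[:1]])
f=lambda P:((project('side',P)-[190,150])*6).round()
y=np.array([.126,.992,0])
print('grip top',f([614,-40.5,160]),'grip c',f([614,-40.5,139]),'near tip',f(e-y*34+[0,0,7]))
hsv=cv2.cvtColor(b,cv2.COLOR_BGR2HSV)
m=(hsv[...,0]>20)&(hsv[...,0]<35)&(hsv[...,1]>150)&(hsv[...,2]>80)
m[:170]=0;m[240:]=0; ys,xs=np.nonzero(m); print('yellow',(xs.min()-190)*6,(xs.max()-189)*6,(ys.min()-150)*6,(ys.max()-149)*6)
cs=[f([614+sx*11*.993+sy*7*.12,-40.5-sx*11*.12+sy*7*.993,139+sz*21]) for sx in(-1,1) for sy in (-1,1) for sz in (-1,1)]
print('pred box',np.min(cs,0),np.max(cs,0))
cv2.imwrite('pics/s6.png',cv2.resize(b[150:250,190:310],None,fx=6,fy=6,interpolation=cv2.INTER_CUBIC))"
```

```text
clock: 16.75
eef_pos: [611.3, -40.4, 171.7]
tool_rot: [0.063, 0.998, -0.0, -0.003]
force: [0.1, 0.1, 0.4]
gripper_width: 0.7
grip_force: 0.0
[611.25876541 -40.39905687 171.7296792 ] [0.10193613 0.07648937 0.36273698] 0.0 0.6996841288288989
[([609.5, -38.2, 137.9], 0.94)]
[([558.6, -35.1, 107.3], 0.86)]
grip top [441. 297.] grip c [441. 331.] near tip [435. 311.]
yellow 420 456 324 372
pred box [417. 288.] [464. 374.]
```

View pics/s6.png

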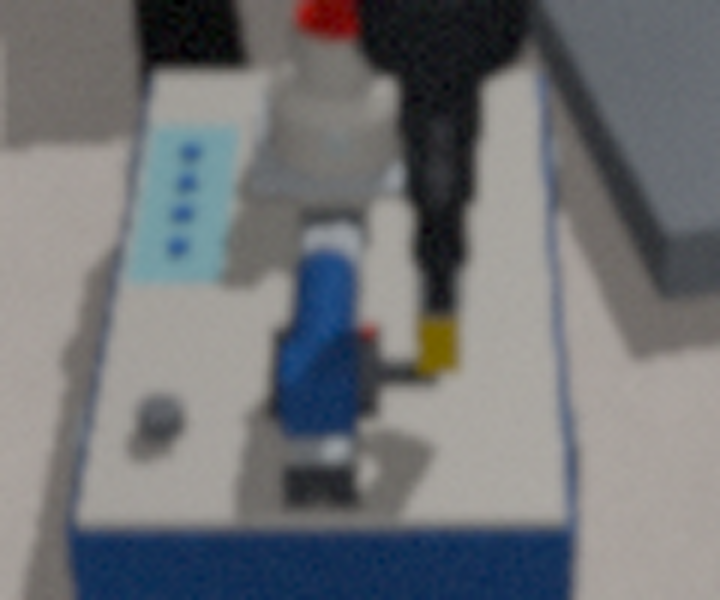

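The near finger is at x≈440 and the grip at x≈439, so they are aligned. Next I descend and close.

```bash
python3 -m pendant '[[[0,0,0,0,0,0.02,0.4],[0,0,0,0,0,0.015,0.4],[0,0,0,0,0,0.01,0.4],[0,0,0,0,0,0,0.4],[0,0,0,0,0,0,-1],[0,0,0,0,0,0,-1],[0,0,0,0,0,0,-1],[0,0,0,0,0,0,-1]]]' 40; python3 -c "
from h import *
s=read_state(); e=s['eef_pos']; print(e,s['force'],s['torque'],s['grip_force'],s['gripper_width'])"
```

```text
clock: 17.9
eef_pos: [613.9, -40.4, 130.4]
tool_rot: [0.063, 0.998, 0.0, 0.0]
force: [0.6, 0.2, 4.3]
gripper_width: 0.156
grip_force: 40.6
[613.85517668 -40.42700521 130.382063  ] [0.6336998  0.21582629 4.33848703] [0.00849033 0.19638436 0.05408941] 40.617828369140625 0.15578973559388642
```

Grip held. I slide 20 mm first, since the notch is at least 25 mm away, then feel for it in small steps.

```bash
python3 -m pendant '[[[0,0,0,0,0.0025,0,-1],[0,0,0,0,0.0025,0,-1],[0,0,0,0,0.0025,0,-1],[0,0,0,0,0.0025,0,-1],[0,0,0,0,0.0025,0,-1],[0,0,0,0,0.0025,0,-1],[0,0,0,0,0.0025,0,-1],[0,0,0,0,0.0025,0,-1]]]'; python3 -c "
from h import *
s=read_state(); e=s['eef_pos']; M=R.from_quat(s['tool_rot']).as_matrix(); print(e,M.T@s['force'],s['torque'],s['grip_force'])"
python3 -m pendant '[[[0,0,0,0,0.001,0,-1],[0,0,0,0,0.001,0,-1],[0,0,0,0,0.001,0,-1],[0,0,0,0,0.001,0,-1],[0,0,0,0,0.001,0,-1],[0,0,0,0,0.001,0,-1],[0,0,0,0,0.0005,0,-1],[0,0,0,0,0.0005,0,-1]]]'; python3 -c "
from h import *
s=read_state(); e=s['eef_pos']; M=R.from_quat(s['tool_rot']).as_matrix(); print(e,M.T@s['force'],s['torque'],s['grip_force'])"
```

```text
clock: 18.9
eef_pos: [616.1, -22.1, 130.3]
tool_rot: [0.064, 0.998, -0.001, 0.0]
force: [-1.8, -3.6, 5.7]
gripper_width: 0.161
grip_force: 41.1
[616.11429244 -22.05892687 130.34476901] [ 1.28138853 -3.85005622 -5.68284463] [-0.62164478  0.42803354  0.15396883] 41.05740666389465
clock: 19.9
eef_pos: [617.1, -14.8, 130.4]
tool_rot: [0.064, 0.998, -0.001, 0.0]
force: [-1.5, -2.4, 4.7]
gripper_width: 0.158
grip_force: 41.1
[617.05612986 -14.7661745  130.38246451] [ 1.21681074 -2.58889649 -4.66380333] [-0.57268193  0.37990043  0.11768241] 41.092768907547
```

```bash
cat > chk.py <<'E'
from h import *
import sys
s=read_state(); f=R.from_quat(s['tool_rot']).as_matrix().T@s['force']
print(s['clock'],s['eef_pos'].round(1),'tool force',f.round(1),'grip',round(float(s['grip_force']),1))
sys.exit(0 if -5<f[1]<-1.2 else 1)
E
python3 -m pendant '[[[0,0,0,0,0.001,0,-1],[0,0,0,0,0.001,0,-1],[0,0,0,0,0.001,0,-1],[0,0,0,0,0.001,0,-1],[0,0,0,0,0.001,0,-1],[0,0,0,0,0.001,0,-1],[0,0,0,0,0,0,-1],[0,0,0,0,0,0,-1]]]' >/dev/null; python3 chk.py && python3 -m pendant '[[[0,0,0,0,0.001,0,-1],[0,0,0,0,0.001,0,-1],[0,0,0,0,0.001,0,-1],[0,0,0,0,0.001,0,-1],[0,0,0,0,0.001,0,-1],[0,0,0,0,0.001,0,-1],[0,0,0,0,0,0,-1],[0,0,0,0,0,0,-1]]]' >/dev/null && python3 chk.py && python3 -m pendant '[[[0,0,0,0,0.001,0,-1],[0,0,0,0,0.001,0,-1],[0,0,0,0,0.001,0,-1],[0,0,0,0,0.001,0,-1],[0,0,0,0,0.001,0,-1],[0,0,0,0,0.001,0,-1],[0,0,0,0,0,0,-1],[0,0,0,0,0,0,-1]]]' >/dev/null && python3 chk.py
```

```text
20.9 [618.1  -6.7 130.4] tool force [ 2.   1.6 -5.7] grip 41.0
```

The force flipped to +1.6 N, so the carriage is on the ramp. I advance gently until the wall answers.

```bash
python3 -m pendant '[[[0,0,0,0,0.0005,0,-1],[0,0,0,0,0.0005,0,-1],[0,0,0,0,0.0005,0,-1],[0,0,0,0,0.0005,0,-1],[0,0,0,0,0,0,-1],[0,0,0,0,0,0,-1],[0,0,0,0,0,0,-1],[0,0,0,0,0,0,-1]]]' >/dev/null; python3 chk.py
```

```text
21.9 [618.3  -4.7 130.4] tool force [ 1.7  1.1 -5.6] grip 41.0
```

```bash
python3 -m pendant '[[[0,0,0,0,0.0005,0,-1],[0,0,0,0,0.0005,0,-1],[0,0,0,0,0.0005,0,-1],[0,0,0,0,0.0005,0,-1],[0,0,0,0,0,0,-1],[0,0,0,0,0,0,-1],[0,0,0,0,0,0,-1],[0,0,0,0,0,0,-1]]]' >/dev/null; python3 chk.py
```

```text
22.9 [618.5  -2.8 130.4] tool force [ 1.1  0.8 -5.2] grip 41.0
```

```bash
sed -i 's/-5<f\[1\]<-1.2/f[1]>-1.5/' chk.py
python3 -m pendant '[[[0,0,0,0,0.0005,0,-1],[0,0,0,0,0.0005,0,-1],[0,0,0,0,0.0005,0,-1],[0,0,0,0,0.0005,0,-1],[0,0,0,0,0,0,-1],[0,0,0,0,0,0,-1],[0,0,0,0,0,0,-1],[0,0,0,0,0,0,-1]]]' >/dev/null; python3 chk.py && python3 -m pendant '[[[0,0,0,0,0.0005,0,-1],[0,0,0,0,0.0005,0,-1],[0,0,0,0,0.0005,0,-1],[0,0,0,0,0,0,-1],[0,0,0,0,0,0,-1],[0,0,0,0,0,0,-1],[0,0,0,0,0,0,-1],[0,0,0,0,0,0,-1]]]' >/dev/null && python3 chk.py && python3 -m pendant '[[[0,0,0,0,0.0005,0,-1],[0,0,0,0,0.0005,0,-1],[0,0,0,0,0.0005,0,-1],[0,0,0,0,0,0,-1],[0,0,0,0,0,0,-1],[0,0,0,0,0,0,-1],[0,0,0,0,0,0,-1],[0,0,0,0,0,0,-1]]]' >/dev/null && python3 chk.py
```

```text
23.9 [618.7  -1.5 130.4] tool force [ 0.7 -0.7 -5.7] grip 41.1
24.9 [618.7  -1.3 130.4] tool force [ 1.3 -3.8 -6.2] grip 41.1
```

The carriage has stopped and the force is rising, so this is the wall. One more small push to seat it at about 7 N.

```bash
python3 -m pendant '[[[0,0,0,0,0.0005,0,-1],[0,0,0,0,0.0005,0,-1],[0,0,0,0,0.0005,0,-1],[0,0,0,0,0,0,-1],[0,0,0,0,0,0,-1],[0,0,0,0,0,0,-1],[0,0,0,0,0,0,-1],[0,0,0,0,0,0,-1]]]' >/dev/null; python3 chk.py; python3 -c "
from h import *
b=read_camera('side')
for t in ('carriage','red_stopper_center'): print([(x['point'],x['confidence']) for x in place_of(t,'side')[:1]])
cv2.imwrite('pics/s7.png',cv2.resize(b[130:230,190:310],None,fx=6,fy=6,interpolation=cv2.INTER_CUBIC))"
```

```text
25.9 [618.8  -1.1 130.4] tool force [ 0.7 -5.7 -6.5] grip 41.2
[([561.7, 3.2, 110.8], 0.75)]
[([761.4, -156.8, -1.5], 0.25)]
```

View pics/s7.png

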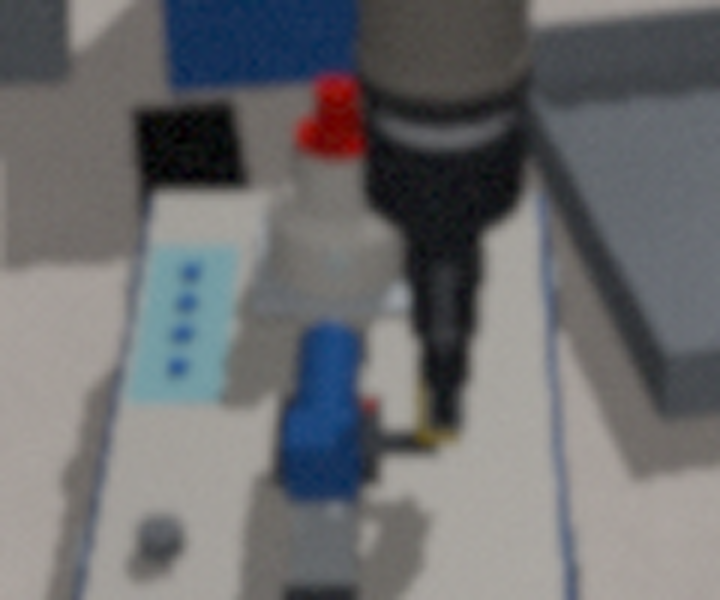

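The picture shows the stopper seated in the neck (338,120). The fingers are on the grip (438,435) and the carriage is well short of the far stop. I bring the push to about 7 N and hand in.

```bash
python3 -m pendant '[[[0,0,0,0,0.0005,0,-1],[0,0,0,0,0.0003,0,-1],[0,0,0,0,0,0,-1],[0,0,0,0,0,0,-1],[0,0,0,0,0,0,-1],[0,0,0,0,0,0,-1],[0,0,0,0,0,0,-1],[0,0,0,0,0,0,-1]]]' >/dev/null; python3 -c "
from h import *
s=read_state(); f=R.from_quat(s['tool_rot']).as_matrix().T@s['force']; print(s['eef_pos'],f)
if -10<f[1]<-5: print(sign_off())"
```

```text
[618.76814525  -0.95001073 130.3557663 ] [ 2.39278531 -6.89509621 -6.49410796]
the job is handed in; nothing more can be done
None
```

I've handed the job in: the red stopper is home in the neck and released, and I'm still holding the carriage by its grip against the notch wall with about 7 N of push, after about 40 mm of sliding. I judged the notch by feel only and didn't read the detent pin itself, and the hand-in gave no verdict.

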